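# Slide the gadget tray onto the orange rails of the media rack

### The arm

A 6-joint arm with a two-finger parallel gripper is mounted at the origin on the work surface. World frame = base frame: x ahead of the robot, y to its left, z up, the work surface at z = 0. Lengths are in m, angles in rad, forces in N, time in s.
With the tool pointing down it reaches from about 0.425 to 0.95 m from the base axis. Payload 3.5 kg.
Tool frame: the origin (TCP) lies on the centre line of the jaws, within the pads' length; the fingertips stand 11 mm ahead of it and the grasp point (between the pads) lies 8 mm behind it; x points along the fingers, y is the direction in which the jaws open and shut, and the axes are right-handed (so a half turn about x gives the same grasp; the last joint's range is limited). The gripper opens to 85 mm and grips with 20 to 120 N. Pads are 22 mm wide; open, the fingers measure 114 mm over their backs; the gripper's body (76 mm by 85 mm) begins 54 mm behind the grasp point. The pads swing forward as they close: fully open they stand 13 mm farther back than shut.
Start: joints at [-1.475, 0.286, 1.577, -0, 1.279, -0.15], TCP at [0.164, -0.655, 0.242] pointing down, gripper open.
Joint ranges: [-2.77, 2.77], [-0.9, 2.22], [0.21, 2.48], [-1.53, 4.67], [0.24, 2.81], [-2.84, 2.84]. Speed limits (rad/s): [2.79, 2.79, 3.14, 3.14, 3.14, 3.14].

### API

Orientations are given as a unit quaternion [x, y, z, w].
In Python, from plant import ctrl gives the robot as it stands. The module is installed in compiled form; this text tells all that it offers.
- The arm moves only by the tool drive_tool, never from a script. Its argument "series" is a list of rows, each a list of 2 entries, a list of its own where there are three numbers: the shift along the tool's x, y, z in units of 50 mm (1.0 is 50 mm), then the turn, a rotation vector about the tool's x, y, z in degrees. A call has 1 to 5 rows; each row shifts and turns the pose as measured when the row begins, along the tool's axes as they then stand; what a row does not reach is not made up. A row lasts 1/10 s, in which the tool goes at most 50 mm and 8.59 degrees, less where a joint would pass 70% of its speed; a pose out of reach is approached as far as the arm can. A call is refused whole if a number of a shift passes 1 or a number of a turn 8.59, either way. A call with a gripper value outside its range is refused whole. "grip" is the gripper's target within -1 to 1 (fully open at 1, half-way at 0, shut at -1), set as the call begins (left out, the last holds). The fingers move at their own pace and stop on an object; "newtons" is the grip in N (left out, the last holds). Time passes only in rows, so rows that do not move let the fingers close. It gives the time, the measured TCP pose, the force and the opening at its end, in the units of the state.
- ctrl.get_state(): the state, without advancing time (a new reading comes with each control period).
- ctrl.read_camera(name): name is "scene" or "top" or "wrist"; returns a dict with "img" (420x560x3 uint8, red, green, blue), "camera_matrix" (3x3 intrinsics, pixels), "R" (3x3) and "t" (3): a world point X has camera coordinates R X + t. Camera axes: x right, y down, z forward; pixel columns grow to the right and rows downward; lengths in m; the calibration is good to about 2 mm. A picture is of the moment at which its call begins. There is no depth.
- ctrl.sign_off(): hands the job in, once; it reports no verdict.
The state is a dict: "time": time; "qpos": joint angles; "dq": joint speeds; "joint_efforts": joint torques, N m; "eef_pos": TCP position; "tcp_rot": TCP orientation; "contact_force": force on the tool from outside, world axes, zero at the start; "wrist_torque": the same for the moment, N m; "opening": opening from 0.0 (shut) to 1.0 (fully open).
Only numpy, scipy, OpenCV 4.12 (cv2) and the standard library are available. Lean on these libraries where they do the work, as an engineer would, in place of code of your own. Each camera call takes 0.05 s, during which the arm holds its last target.

### The job

Take the teal tray with the orange handle and slide it in from the open near side onto the orange pair of rails in the white rack, all the way back to the rail stops, then let go so that it rests flat on the orange rails (not on the grey pairs above or below). Leave the ceramic cat where it stands.

Things in the scene. Friction and masses are not known exactly. Their poses are not given: they have to be found in the camera images.
- tray: Loose flat teal sheet, dark dots, 130 (x) by 220 (y) by 5 mm thick, 0.26 to 0.48 kg, flat on the table. Origin: centre of underside, z up. Orange bridge handle over its middle, where it balances: bar 12 by 12 mm, 100 mm long along y, centre line 54 mm and top 60 mm above the underside, on 8 mm wide legs at y = -46 and 46 mm (84 mm of bar free between them). May go in either way round.
- orange_rails: Fixed orange rail pair. Origin: level with the bearing faces, where the tray's origin lies when home; x into the rack, away from the robot, z up; height varies. Flanges 4 mm thick from |y| = 94 to 120 mm, outer webs 20 mm high (10 mm free each side of a centred tray), from open end x = -105 to 75 mm. 12 mm high stops begin at x = 65 mm. Like grey pairs, from x = -75 mm, lie 55 mm above and below.
- rack: Fixed white rack that carries the rails, open at the top and on the near side. Origin: on the table, straight below the origin of the orange rails, same axes. Four posts 15 mm square, 200 mm high, at x = -55 and 55, y = -131.5 and 131.5 mm. Only bars under 10 mm high cross its foot: between the rails (188 mm gap) a gripper can move freely from above.
- cat: White ceramic sitting cat figurine with a red collar, loose, 126 mm high, about 80 mm across. Origin: centre of its underside, on the table, z up. To be left alone.

How it is judged:
By the outcome, as a careful person would: the job done as asked, in the order asked, and still so for the second after the job is handed in, with the robot touching nothing.
It also fails if it takes over 42 s, if anything falls off the work surface, if the arm or the gripper's body presses on something with over 40 N, if the wrist force passes 120 N, or if a joint passes its speed limit or range.

## Working session

There is one attempt and no reset: what is moved stays moved. The work goes in short steps, Python scripts to look and compute and a tool call to move; the robot and the scene stay as the last step left them, time stands still between calls to the robot, and variables do not carry over. Pictures are saved under pics/ and viewed, and the job is handed in when it is done.

Besides the shell and the picture viewer there is one more tool, called after ">>>" as a command line: name --argument value ..., lists and objects as JSON in quotes. drive_tool: Moves the arm, as the interface text tells. Its arguments: {"type":"object","properties":{"series":{"type":"array"},"grip":{"type":"number"},"newtons":{"type":"number"}},"required":["series"]}

```bash
mkdir -p pics
cat > h.py <<'E'
import numpy as np, cv2
from plant import ctrl
np.set_printoptions(precision=4,suppress=True)
def snap(n,f):
    c=ctrl.read_camera(n); cv2.imwrite('pics/'+f,c['img'][:,:,::-1]); np.savez('pics/'+f+'.npz',**c); return c
E
python3 - <<'E'
from h import *
s=ctrl.get_state(); print(s)
for n in ['scene','top','wrist']:
    c=snap(n,n+'0.png'); print(n,c['camera_matrix'],c['R'],c['t'],-np.array(c['R']).T@c['t'])
E
```

```text
{'time': 0.0, 'qpos': array([-1.475 ,  0.2871,  1.5782, -0.    ,  1.2786, -0.15  ]), 'dq': array([-0.0019, -0.0001, -0.0006,  0.0021, -0.0004, -0.0017]), 'joint_efforts': array([  0.0012, -40.5983, -29.2627,  -0.0001,   0.0059,  -0.    ]), 'eef_pos': array([ 0.1642, -0.6541,  0.2409]), 'tcp_rot': array([ 0.7018,  0.0875, -0.7018,  0.0859]), 'contact_force': array([-0.2562,  0.2712, -0.4951]), 'wrist_torque': array([-0.0244, -0.0246, -0.0194]), 'opening': 0.996430341847047}
scene [[502.9156   0.     281.975 ]
 [  0.     502.9156 208.5941]
 [  0.       0.       1.    ]] [[-0.7648  0.6443  0.0045]
 [ 0.5242  0.6263 -0.5771]
 [-0.3746 -0.439  -0.8167]] [ 0.4469 -0.3253  1.3304] [1.0106 0.4998 0.8968]
top [[468.6661   0.     280.8148]
 [  0.     468.6661 212.1067]
 [  0.       0.       1.    ]] [[-0.0259 -0.9996  0.009 ]
 [-0.9973  0.0252 -0.0691]
 [ 0.0689 -0.0108 -0.9976]] [0.0798 0.6356 0.8707] [0.5759 0.0731 0.9118]
wrist [[346.6324   0.     280.2162]
 [  0.     346.6324 210.574 ]
 [  0.       0.       1.    ]] [[ 0.2435 -0.9699 -0.0028]
 [-0.9297 -0.2342  0.2843]
 [-0.2764 -0.0666 -0.9587]] [-0.6728 -0.0373  0.3796] [ 0.2341 -0.636   0.3726]
```

View pics/scene0.png

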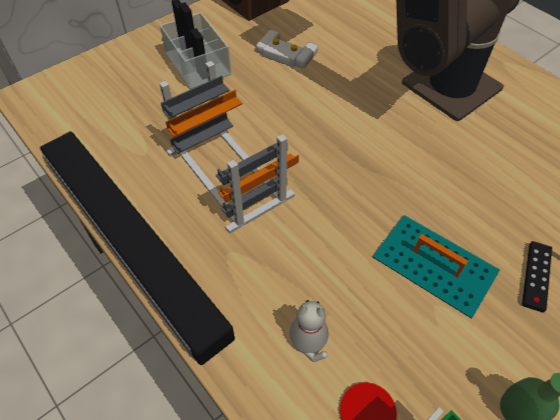

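View pics/top0.png

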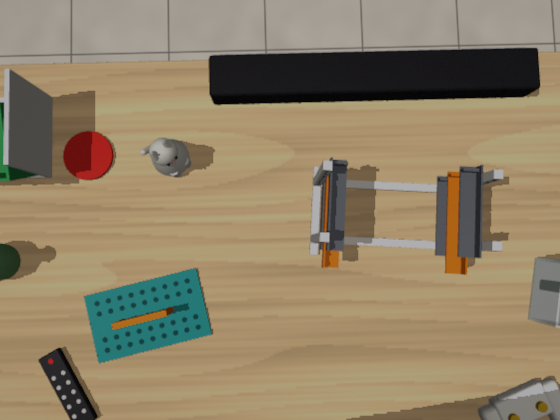

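View pics/wrist0.png

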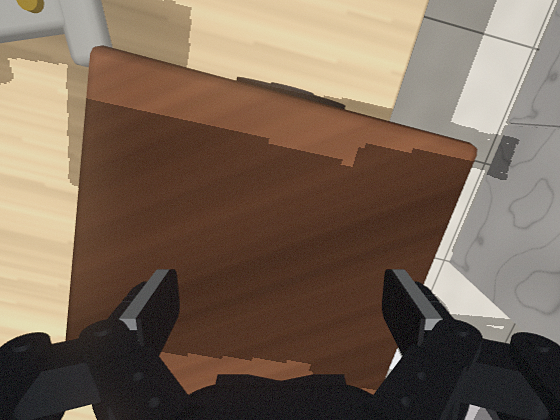

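The scene and top views show the tray at about top (148,315), the rack at (320-500, 160-275) and the cat at (170,155), level with the rack's back. I'll zoom in to pick points.

Run:
```python
import cv2
t=cv2.imread('pics/top0.png'); s=cv2.imread('pics/scene0.png')
cv2.imwrite('pics/a.png',cv2.resize(t[150:285,300:515],None,fx=3.7,fy=3.7,interpolation=cv2.INTER_CUBIC))
cv2.imwrite('pics/b.png',cv2.resize(s[70:240,150:310],None,fx=3.5,fy=3.5,interpolation=cv2.INTER_CUBIC))
cv2.imwrite('pics/c.png',cv2.resize(t[255:375,75:225],None,fx=4,fy=4,interpolation=cv2.INTER_CUBIC))
```

```text
(no output)
```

View pics/a.png

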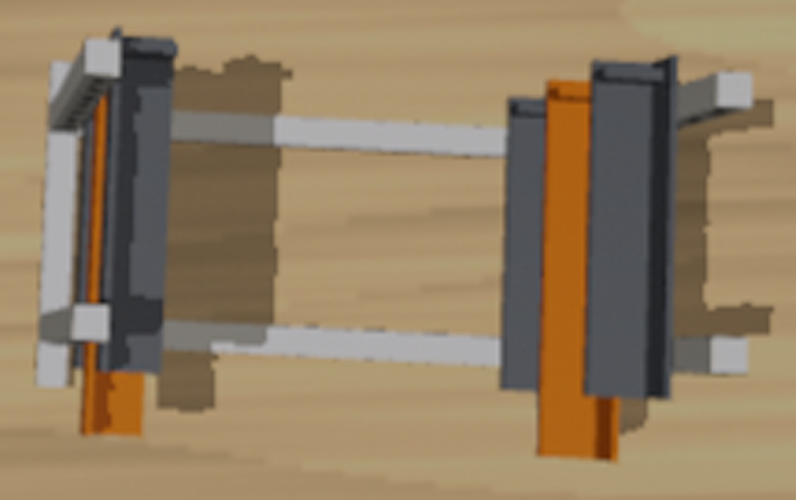

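View pics/b.png

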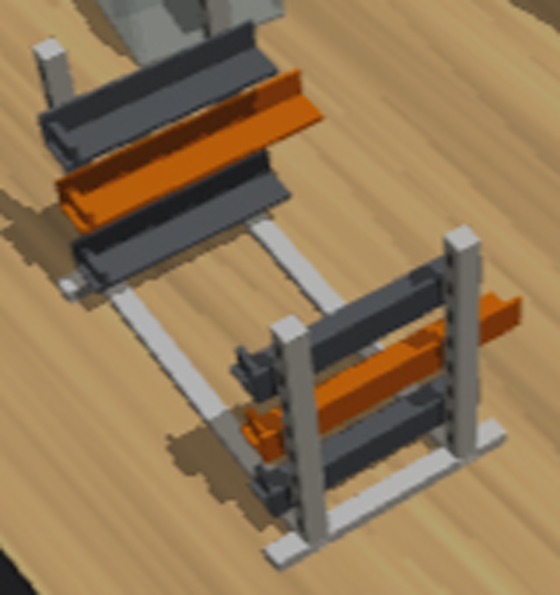

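View pics/c.png

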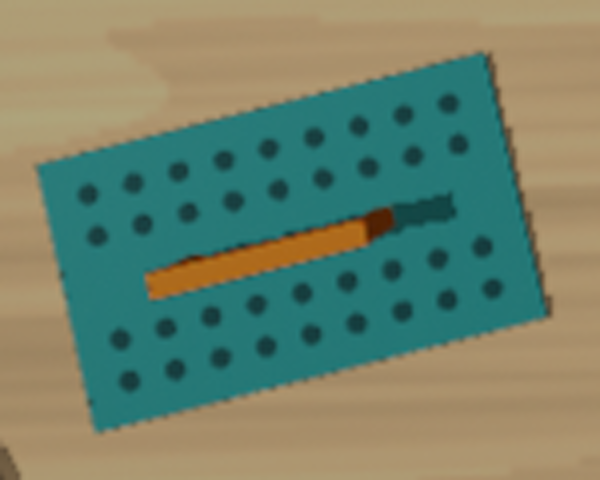

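```bash
cat > fit.py <<'E'
from h import *
from scipy.optimize import least_squares
L=lambda n:dict(np.load(f'pics/{n}0.png.npz'))
T,S=L('top'),L('scene')
def proj(c,X):
    X=np.atleast_2d(X); q=X@c['R'].T+c['t']; p=q@c['camera_matrix'].T; return p[:,:2]/p[:,2:]
def un(p,f,o): return (np.array(p,float)+.5)/f-.5+np.array(o)
def rz(a): return np.array([[np.cos(a),-np.sin(a)],[np.sin(a),np.cos(a)]])
def W(p,m,z): m=np.array(m); return np.c_[m[:,:2]@rz(p[2]).T+p[:2], m[:,2]+z]
# tray
px=un([(38,166),(488,53),(550,316),(97,432)],4,(75,255))
m=np.array([(.065,.11,.005),(.065,-.11,.005),(-.065,-.11,.005),(-.065,.11,.005)])
r=least_squares(lambda p:(proj(T,W(p,m,0))-px).ravel(),[.35,.3,0.2]); print('tray',r.x,np.degrees(r.x[2]),r.fun)
# rack
px1=un([(90,322),(103,57),(730,355),(734,90),(537,456),(143,434)],3.7,(300,150))
m1=[(-.055,.1315,.2,0),(.055,.1315,.2,0),(-.055,-.1315,.2,0),(.055,-.1315,.2,0),(-.105,-.094,0,1),(-.105,.094,0,1)]
px2=un([(290,328),(462,238),(50,48),(322,117),(88,227),(520,300)],3.5,(150,70))
m2=[(.055,.1315,.2,0),(-.055,.1315,.2,0),(.055,-.1315,.2,0),(-.105,-.094,0,1),(.075,-.094,0,1),(-.105,.12,.02,1)]
def f(p):
    o=[]
    for c,pp,mm in((T,px1,m1),(S,px2,m2)):
        mm=np.array(mm); X=W(p,mm[:,:3],0); X[:,2]+=mm[:,3]*p[3]; o.append(proj(c,X)-pp)
    return np.vstack(o).ravel()
r=least_squares(f,[.6,-.15,0,.1],loss='soft_l1'); print('rack',r.x,np.degrees(r.x[2])); print(f(r.x).reshape(-1,2))
E
python3 fit.py
```

```text
tray [0.4487 0.3213 0.22  ] 12.60378557316881 [-0.0186 -0.4289 -0.202  -0.4411  0.1271  0.4501  0.092   0.4043]
rack [ 0.6307 -0.1349 -0.0791  0.0894] -4.533784851736437
[[ 0.2716 -0.0935]
 [ 0.1117 -0.1344]
 [-0.1613  0.2278]
 [ 0.2735  0.2279]
 [ 0.405   0.2472]
 [-0.3852  0.4848]
 [-0.1021  0.4462]
 [ 0.2033  0.2974]
 [-0.1325  0.5192]
 [ 0.7593  0.128 ]
 [-1.5802  1.8193]
 [-0.1789 -0.8039]]
```

```bash
cat >> h.py <<'E'
from scipy.spatial.transform import Rotation as Ro
def go(p,yaw=None,verbose=True):
    s=ctrl.get_state(); R=Ro.from_quat(s['tcp_rot']).as_matrix(); e=np.array(s['eef_pos'])
    y=np.degrees(np.arctan2(R[1,1],R[0,1])); print('t',s['time'],'pos',e,'jaw yaw',y,'tool x',R[:,0],'q',s['qpos'],'F',s['contact_force'],'op',s['opening'])
    d=np.array(p)-e; yy=y if yaw is None else yaw
    Y=np.radians(yy); Rd=np.c_[[0,0,-1],[np.cos(Y),np.sin(Y),0],np.cross([0,0,-1],[np.cos(Y),np.sin(Y),0])]
    print('shift tool(50mm)',R.T@d/.05,'after turn',Rd.T@d/.05,'rotvec deg',np.degrees(Ro.from_matrix(R.T@Rd).as_rotvec()))
E
python3 - <<'E'
from h import *
go([.47,-.25,.245],12.6)
go([.4487,.3213,.16],12.6);go([.4487,.3213,.16],192.6)
E
```

```text
t 0.15 pos [ 0.1642 -0.6542  0.2412] jaw yaw -75.91480982943622 tool x [-0.0002  0.0018 -1.    ] q [-1.475   0.287   1.5779  0.      1.2786 -0.15  ] F [0.2071 0.2095 0.008 ] op 0.9982742268304067
shift tool(50mm) [-0.0615 -6.353  -7.8986] after turn [-0.0752  7.7313 -6.5555] rotvec deg [-88.5148  -0.0929   0.0702]
t 0.15 pos [ 0.1642 -0.6542  0.2412] jaw yaw -75.91480982943622 tool x [-0.0002  0.0018 -1.    ] q [-1.475   0.287   1.5779  0.      1.2786 -0.15  ] F [0.2071 0.2095 0.008 ] op 0.9982742268304067
shift tool(50mm) [  1.6594 -17.5361 -10.2657] after turn [  1.6248   9.8081 -17.7992] rotvec deg [-88.5148  -0.0929   0.0702]
t 0.15 pos [ 0.1642 -0.6542  0.2412] jaw yaw -75.91480982943622 tool x [-0.0002  0.0018 -1.    ] q [-1.475   0.287   1.5779  0.      1.2786 -0.15  ] F [0.2071 0.2095 0.008 ] op 0.9982742268304067
shift tool(50mm) [  1.6594 -17.5361 -10.2657] after turn [ 1.6248 -9.8081 17.7992] rotvec deg [91.4851  0.0707  0.0935]
```

>>> drive_tool --series '[[[-1,0,0],[0,0,0]],[[-1,0,0],[0,0,0]],[[-1,0,0],[0,0,0]],[[-0.3,-0.6,-0.7],[0,0,0]],[[0,-0.6,-0.8],[0,0,0]]]' --grip 1

```text
time: 0.65
eef_pos: [0.2197, -0.5788, 0.405]
tcp_rot: [0.702, 0.089, -0.702, 0.078]
contact_force: [0.1, -0.7, -0.1]
opening: 1.001
```

>>> drive_tool --series '[[[0,-0.6,-0.8],[0,0,0]],[[0,-0.6,-0.8],[0,0,0]],[[0,-0.6,-0.8],[0,0,0]],[[0,-0.6,-0.8],[0,0,0]],[[0,-0.6,-0.8],[0,0,0]]]'

```text
time: 1.15
eef_pos: [0.3789, -0.3835, 0.4084]
tcp_rot: [0.703, 0.087, -0.702, 0.078]
contact_force: [0.6, -0.4, -0.7]
opening: 1.002
```

>>> drive_tool --series '[[[0,-0.6,-0.8],[0,0,0]],[[0,-0.6,-0.8],[0,0,0]],[[0,-0.6,-0.8],[0,0,0]],[[0,0,0],[-8.5,0,0]],[[0,0,0],[-8.5,0,0]]]'

```text
time: 1.65
eef_pos: [0.4768, -0.2607, 0.4088]
tcp_rot: [0.683, 0.194, -0.68, 0.184]
contact_force: [0.7, -0.6, 0.2]
opening: 1.0
```

>>> drive_tool --series '[[[0,0,0],[-8.5,0,0]],[[0,0,0],[-8.5,0,0]],[[0,0,0],[-8.5,0,0]],[[0,0,0],[-8.5,0,0]],[[0,0,0],[-8.5,0,0]]]'

```text
time: 2.15
eef_pos: [0.4771, -0.2582, 0.4065]
tcp_rot: [0.569, 0.43, -0.562, 0.419]
contact_force: [0.1, -0.2, 0.1]
opening: 1.001
```

```bash
python3 -c "
from h import *
go([.4487,.3213,.2],12.6)"
```

```text
t 2.15 pos [ 0.4771 -0.2582  0.4065] jaw yaw -16.218396304232368 tool x [-0.0027  0.018  -0.9998] q [-0.6886 -0.0813  1.6809  0.0122  1.5555 -0.4057] F [ 0.0832 -0.1941  0.1392] op 1.000872073137441
shift tool(50mm) [  4.3388  -3.751  -10.9002] after turn [  4.1294   1.974  -11.4351] rotvec deg [-28.8212  -1.0364   0.1885]
```

>>> drive_tool --series '[[[0,-0.3,-0.9],[-8,-0.5,0]],[[0,-0.3,-0.9],[-8,-0.5,0]],[[0,-0.1,-0.9],[-8,0,0]],[[0,0,-1],[-5,0,0]],[[0,0.2,-0.95],[0,0,0]]]'

```text
time: 2.65
eef_pos: [0.4509, -0.0205, 0.4041]
tcp_rot: [0.436, 0.559, -0.439, 0.552]
contact_force: [0.9, -0.1, -0.1]
opening: 0.997
```

```bash
python3 -c "
from h import *
go([.4487,.3213,.2],12.6)"
```

```text
t 2.65 pos [ 0.4509 -0.0205  0.4041] jaw yaw 13.488232290559182 tool x [-0.0102  0.0028 -0.9999] q [-0.2709 -0.2978  1.87   -0.0001  1.58   -0.5063] F [ 0.8813 -0.112  -0.0876] op 0.9971959340691919
shift tool(50mm) [ 4.1015  1.5894 -6.6373] after turn [ 4.0823  1.4483 -6.6813] rotvec deg [ 0.8869 -0.2864  0.5326]
```

>>> drive_tool --series '[[[0.4,0.2,-0.85],[0,0,0]],[[0.5,0.2,-0.8],[0,0,0]],[[0.5,0.2,-0.8],[0,0,0]],[[0.5,0.2,-0.8],[0,0,0]],[[0.5,0.2,-0.8],[0,0,0]]]'

```text
time: 3.15
eef_pos: [0.4506, 0.1974, 0.2861]
tcp_rot: [0.439, 0.555, -0.436, 0.556]
contact_force: [1.5, -0.5, 0.4]
opening: 1.003
```

>>> drive_tool --series '[[[0.5,0.2,-0.8],[0,0,0]],[[0.5,0.2,-0.8],[0,0,0]],[[0.5,0.1,-0.7],[0,0,0]],[[0.3,0,-0.3],[0,0,0]],[[0,0,0],[0,0,0]]]'

```text
time: 3.65
eef_pos: [0.439, 0.3381, 0.1871]
tcp_rot: [0.434, 0.558, -0.437, 0.556]
contact_force: [-0.4, -0.4, -0.4]
opening: 0.998
```

```bash
python3 -c "
from h import *
go([.4487,.3213,.15],12.6)
snap('wrist','w1.png')"
```

```text
t 3.65 pos [0.439  0.3381 0.1871] jaw yaw 13.946989530362417 tool x [-0.0039 -0.0015 -1.    ] q [0.473  0.076  1.9233 0.0005 1.1464 0.2294] F [-0.3505 -0.3649 -0.4138] op 0.9982844691637103
shift tool(50mm) [0.7414 0.1103 0.373 ] after turn [0.7417 0.116  0.3708] rotvec deg [1.347  0.0325 0.236 ]
```

View pics/w1.png

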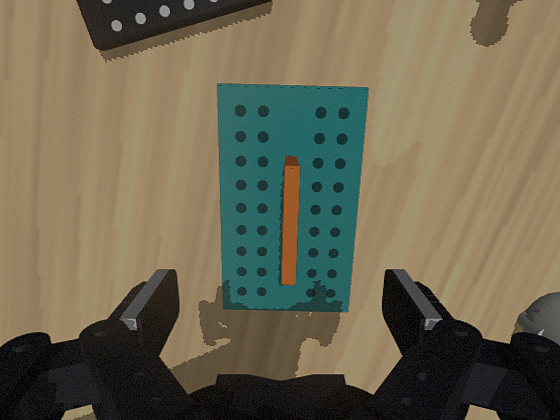

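The wrist view shows the tray ahead with corners at about (219,84), (368,88), (347,311) and (222,308). The handle bar runs from (291,165) to (289,285). Next I'll check these against the fit.

```bash
python3 -c "
from fit import *
c=dict(np.load('pics/w1.png.npz'))
p=[.4487,.3213,.22]
m=np.array([(.065,.11,.005),(.065,-.11,.005),(-.065,-.11,.005),(-.065,.11,.005),(.006,.05,.06),(-.006,.05,.06),(.006,-.05,.06),(-.006,-.05,.06)])
print(proj(c,W(p,m,0)))
px=np.array([(368,88),(347,311),(222,308),(219,84),(299,166),(284,165),(297,285),(281,285)])
r=least_squares(lambda p:(proj(c,W(p,m,0))-px).ravel(),p); print(r.x,r.fun)
"|tail -14
```

```text
[-0.1325  0.5192]
 [ 0.7593  0.128 ]
 [-1.5802  1.8193]
 [-0.1789 -0.8039]]
[[366.7935  87.5905]
 [346.6152 312.9845]
 [220.8542 310.1342]
 [214.3426  83.7998]
 [297.9028 166.3853]
 [281.902  165.9999]
 [293.3151 285.9222]
 [278.8959 285.5918]]
[0.4502 0.3223 0.2168] [ 1.2559 -0.8539  0.9696  1.6702  0.1622  1.4703 -2.2605 -1.1588  1.4337
 -0.3411  0.4248  0.2229 -1.7861  0.3259 -0.2121 -0.0456]
```

>>> drive_tool --series '[[[0.5,0.13,0.35],[1.3,0,0]],[[0.8,0,0],[0,0,0]],[[0.2,0,0],[0,0,0]],[[0,0,0],[0,0,0]]]'

```text
time: 4.1
eef_pos: [0.4552, 0.3204, 0.1181]
tcp_rot: [0.445, 0.55, -0.44, 0.553]
contact_force: [1.2, 0.2, 0.3]
opening: 1.0
```

```bash
python3 -c "
from h import *
go([.4495,.3217,.046],12.5)"
```

```text
t 4.1 pos [0.4552 0.3204 0.1181] jaw yaw 12.448054000466067 tool x [ 0.0081  0.0023 -1.    ] q [ 0.4316  0.1613  1.9688 -0.0015  1.0032  0.2152] F [1.202  0.1791 0.2514] op 1.0000363324494137
shift tool(50mm) [ 1.4401 -0.1173 -0.049 ] after turn [ 1.441  -0.1051 -0.0499] rotvec deg [-0.0518 -0.0297 -0.4821]
```

>>> drive_tool --series '[[[0.5,-0.1,0],[0,0,-0.4]],[[0.5,0,0],[0,0,0]],[[0.3,0,0],[0,0,0]],[[0,0,0],[0,0,0]]]'

```text
time: 4.5
eef_pos: [0.4574, 0.3205, 0.0611]
tcp_rot: [0.449, 0.548, -0.438, 0.553]
contact_force: [0.1, 0.2, -0.2]
opening: 0.996
```

```bash
python3 -c "
from h import *
go([.4495,.3217,.046],12.5)"
```

```text
t 4.5 pos [0.4574 0.3205 0.0611] jaw yaw 12.32961427815721 tool x [ 0.0151  0.0067 -0.9999] q [ 0.4297  0.2473  1.9908 -0.0002  0.887   0.2146] F [ 0.0656  0.1841 -0.1897] op 0.9964721610562827
shift tool(50mm) [ 0.299  -0.1534 -0.0557] after turn [ 0.3013 -0.1484 -0.0572] rotvec deg [-0.1688 -0.1894 -0.9276]
```

>>> drive_tool --series '[[[0.3,-0.15,-0.05],[0,0,-0.9]],[[0,0,0],[0,0,0]],[[0,0,0],[0,0,0]]]'

```text
time: 4.8
eef_pos: [0.4519, 0.3227, 0.0489]
tcp_rot: [0.446, 0.551, -0.441, 0.551]
contact_force: [0.4, -0.5, 0.8]
opening: 1.003
```

```bash
python3 -c "
from h import *
go([.4495,.3217,.046],12.5)"
```

```text
t 4.8 pos [0.4519 0.3227 0.0489] jaw yaw 12.324273453591163 tool x [ 0.0044  0.0058 -1.    ] q [0.4359 0.2653 1.9961 0.0044 0.8738 0.2179] F [ 0.4304 -0.5065  0.754 ] op 1.0027384937364148
shift tool(50mm) [ 0.0581 -0.051   0.0089] after turn [ 0.0584 -0.0507  0.0085] rotvec deg [-0.175  -0.2689 -0.3152]
```

Close with a moderate force (tray up to 0.48 kg).

>>> drive_tool --series '[[[0.06,-0.05,0],[0,-0.2,-0.3]],[[0,0,0],[0,0,0]],[[0,0,0],[0,0,0]],[[0,0,0],[0,0,0]],[[0,0,0],[0,0,0]]]' --grip -1 --newtons 70

```text
time: 5.3
eef_pos: [0.4503, 0.3229, 0.0476]
tcp_rot: [0.444, 0.551, -0.442, 0.551]
contact_force: [-0.7, -0.4, 0.2]
opening: 0.137
```

>>> drive_tool --series '[[[0,0,0],[0,0,0]],[[0,0,0],[0,0,0]],[[0,0,0],[0,0,0]],[[0,0,0],[0,0,0]],[[0,0,0],[0,0,0]]]'

```text
time: 5.8
eef_pos: [0.4503, 0.3229, 0.0478]
tcp_rot: [0.445, 0.551, -0.442, 0.551]
contact_force: [0.0, -0.6, 1.1]
opening: 0.123
```

```bash
python3 -c "
from h import *
go([.4495,.3217,.17],12.5)"
```

```text
t 5.8 pos [0.4503 0.3229 0.0478] jaw yaw 12.349772564536272 tool x [ 0.0026  0.0024 -1.    ] q [0.4385 0.2667 1.9971 0.0014 0.8745 0.2221] F [ 0.0029 -0.622   1.0704] op 0.1234291453558394
shift tool(50mm) [-2.4448 -0.0139  0.0158] after turn [-2.4447 -0.0213  0.0201] rotvec deg [-0.1501 -0.1002 -0.1746]
```

>>> drive_tool --series '[[[-0.5,0,0],[0,0,0]],[[-0.7,0,0],[0,0,0]],[[-0.7,0,0],[0,0,0]],[[-0.5,0,0],[0,0,0]],[[0,0,0],[0,0,0]]]'

```text
time: 6.3
eef_pos: [0.446, 0.3205, 0.1649]
tcp_rot: [0.44, 0.553, -0.447, 0.549]
contact_force: [0.9, 0.2, -2.5]
opening: 0.122
```

```bash
python3 -c "
from h import *
go([.4413,-.1199,.16],-4.53)
snap('scene','s1.png')"
```

```text
t 6.3 pos [0.446  0.3205 0.1649] jaw yaw 12.331309754436372 tool x [-0.0098 -0.0036 -0.9999] q [0.438  0.0939 1.948  0.0009 1.1101 0.2223] F [ 0.8837  0.233  -2.4919] op 0.12159204536174688
shift tool(50mm) [ 0.1306 -1.9721  8.5846] after turn [0.0976 0.6017 8.788 ] rotvec deg [16.8616  0.1705  0.5738]
```

View pics/s1.png

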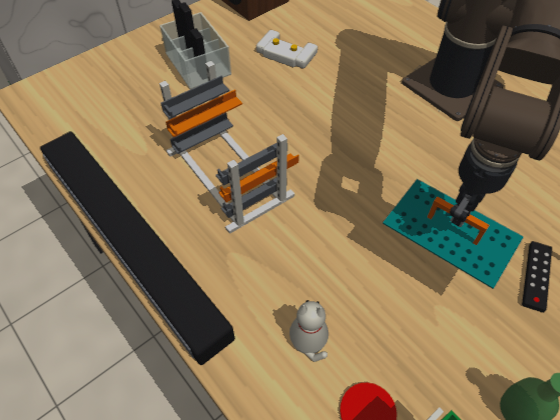

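The scene view shows the tray held level at about (453,230), with nothing else disturbed.

>>> drive_tool --series '[[[0,-0.05,0.3],[2,0,0.3]],[[0,-0.1,0.6],[4,0,0.3]],[[0,-0.1,0.7],[4,0,0]],[[0,-0.05,0.7],[4,0,0]],[[0,0,0.7],[2,0,0]]]'

```text
time: 6.85
eef_pos: [0.4346, 0.1625, 0.1509]
tcp_rot: [-0.51, -0.484, 0.526, -0.479]
contact_force: [0.7, -0.2, -3.1]
opening: 0.127
```

```bash
python3 -c "
from h import *
go([.4413,-.1199,.16],-4.53)"
```

```text
t 6.85 pos [0.4346 0.1625 0.1509] jaw yaw -4.218078195224549 tool x [-0.0209 -0.0101 -0.9997] q [ 0.1423 -0.0763  2.1478 -0.0079  1.0922  0.2195] F [ 0.6544 -0.2339 -3.053 ] op 0.12692218783238435
shift tool(50mm) [-0.1283  0.5446  5.6249] after turn [-0.1824  0.579   5.62  ] rotvec deg [0.3186 0.6658 1.1477]
```

>>> drive_tool --series '[[[-0.15,0.2,0.6],[0.3,0.5,1.1]],[[-0.05,0.2,0.7],[0,0,0]],[[0,0.1,0.7],[0,0,0]],[[0,0.05,0.7],[0,0,0]],[[0,0.05,0.6],[0,0,0]]]'

```text
time: 7.35
eef_pos: [0.4403, -0.0143, 0.1479]
tcp_rot: [-0.514, -0.482, 0.528, -0.473]
contact_force: [1.1, 0.2, -2.6]
opening: 0.124
```

```bash
python3 -c "
from h import *
go([.4413,-.1199,.155],-4.53)"
```

```text
t 7.35 pos [ 0.4403 -0.0143  0.1479] jaw yaw -4.987905872620557 tool x [-0.0237 -0.0036 -0.9997] q [-0.2583 -0.13    2.2026 -0.0108  1.091  -0.1662] F [ 1.1362  0.2102 -2.5685] op 0.12447818764663747
shift tool(50mm) [-0.1347  0.2005  2.1026] after turn [-0.142   0.1871  2.1034] rotvec deg [-0.4541  0.3205  1.3367]
```

>>> drive_tool --series '[[[-0.15,0.1,0.6],[-0.4,0.3,1.3]],[[-0.1,0,0.6],[0,0,0]],[[0,0.05,0.4],[0,0,0]],[[0,0,0.2],[0,0,0]],[[0,0,0],[0,0,0]]]'

```text
time: 7.85
eef_pos: [0.4299, -0.1114, 0.1483]
tcp_rot: [-0.519, -0.483, 0.527, -0.47]
contact_force: [0.4, 0.5, -3.1]
opening: 0.126
```

```bash
python3 -c "
from h import *
go([.4413,-.1199,.155],-4.53)"
```

```text
t 7.85 pos [ 0.4299 -0.1114  0.1483] jaw yaw -5.354337261695957 tool x [-0.0206  0.0061 -0.9998] q [-0.4806 -0.1228  2.1954 -0.0046  1.0901 -0.3849] F [ 0.3693  0.4905 -3.1487] op 0.12579886023111594
shift tool(50mm) [-0.1405  0.24    0.1468] after turn [-0.1348  0.2408  0.1509] rotvec deg [-0.8268 -0.2475  1.2084]
```

>>> drive_tool --series '[[[-0.15,0.2,0.15],[-0.8,-0.2,1.2]],[[0,0,0],[0,0,0]],[[0,0,0],[0,0,0]]]'

```text
time: 8.15
eef_pos: [0.4384, -0.1183, 0.1535]
tcp_rot: [0.519, 0.482, -0.519, 0.479]
contact_force: [-0.4, 0.4, -3.0]
opening: 0.119
```

```bash
python3 -c "
from h import *
go([.4413,-.1199,.155],-4.53)
snap('scene','s2.png');snap('top','t2.png')
for n in 'st':
  i=cv2.imread(f'pics/{n}2.png'); i=i[60:290,150:450] if n=='s' else i[130:380,230:520]
  cv2.imwrite(f'pics/{n}2z.png',cv2.resize(i,None,fx=2.4,fy=2.4,interpolation=cv2.INTER_CUBIC))
"
```

```text
t 8.15 pos [ 0.4384 -0.1183  0.1535] jaw yaw -4.454143080305904 tool x [-0.0028  0.0037 -1.    ] q [-0.4886 -0.1161  2.1787  0.0022  1.0832 -0.4119] F [-0.3918  0.3525 -3.0173] op 0.11942638057411686
shift tool(50mm) [-0.0299  0.0605  0.0281] after turn [-0.0296  0.0606  0.0282] rotvec deg [ 0.0756 -0.1964  0.1742]
```

View pics/s2z.png

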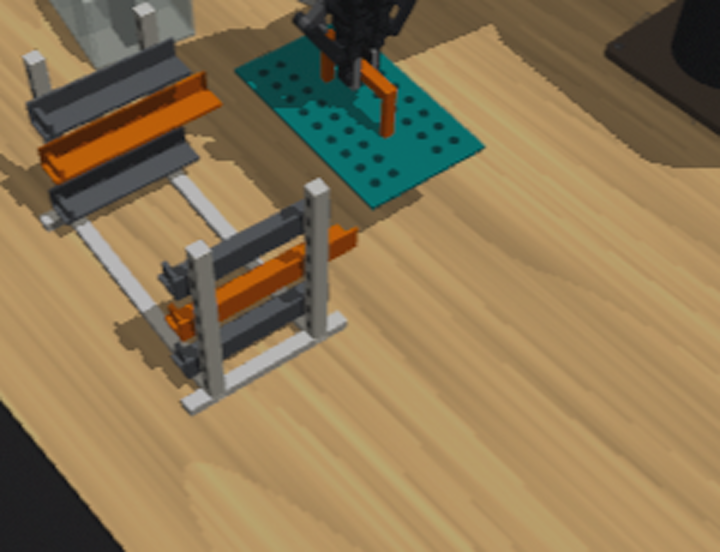

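View pics/t2z.png

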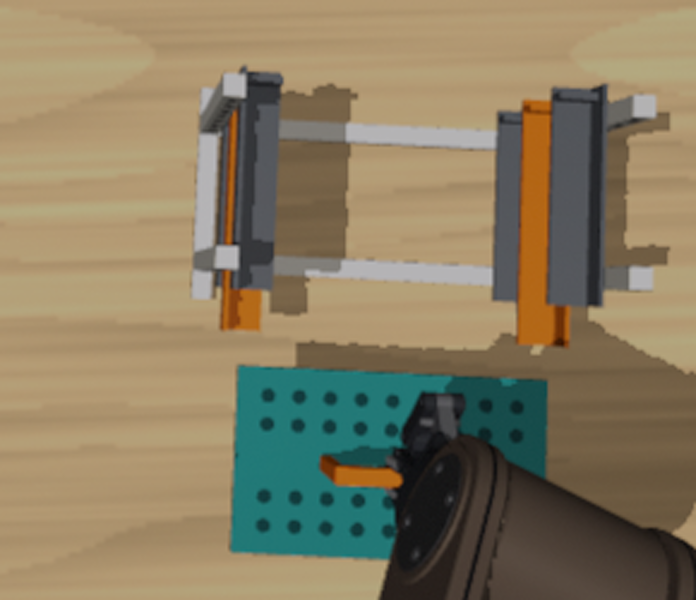

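```bash
python3 -c "
from fit import *
a=un([(238,365),(547,379),(231,551)],2.4,(230,130)); b=un([(235,72),(373,207),(484,147)],2.4,(150,60))
m=lambda l:np.array([(x*.065,y*.11,.005) for x,y in l])
ma=m([(1,1),(1,-1),(-1,1)]); mb=m([(1,-1),(1,1),(-1,1)])
r=least_squares(lambda p:np.r_[(proj(T,W(p,ma,p[3]))-a).ravel(),(proj(S,W(p,mb,p[3]))-b).ravel()],[.44,-.12,-.08,.1])
print(r.x,np.degrees(r.x[2]),r.fun)
R=np.array([.6307,-.1349]); print(rz(.0791)@(r.x[:2]-R))
"|tail -4
```

```text
[-0.1789 -0.8039]]
[ 0.4377 -0.1192 -0.072   0.1041] -4.127177504094016 [-0.0372  0.0817  0.1234  0.1615 -0.1369  0.4144 -0.9619 -0.6019 -0.3409
  0.9622  0.5473  0.079 ]
[-0.1937  0.0004]
```

The tray is centred on the rack axis to about 0.4 mm, 194 mm short of home, and about 15 mm above the rails. I'll lower it a bit and go in with checks.

>>> drive_tool --series '[[[0.1,0.1,0],[0,0,0]],[[0,0.3,0],[0,0,0]],[[0,0.3,0],[0,0,0]],[[0,0.2,0],[0,0,0]],[[0,0,0],[0,0,0]]]'

```text
time: 8.75
eef_pos: [0.486, -0.1198, 0.1475]
tcp_rot: [0.519, 0.482, -0.518, 0.48]
contact_force: [-0.3, 0.8, -3.3]
opening: 0.125
```

```bash
cat > st.py <<'E'
from h import *
import sys
go([.6307,-.1349+.001,float(sys.argv[1])],-4.7)
p=np.array(ctrl.get_state()['eef_pos'])[:2]-[.6314,-.1340]; a=.0791
print('rack-frame tray est',[np.cos(a)*p[0]-np.sin(a)*p[1],np.sin(a)*p[0]+np.cos(a)*p[1]])
E
python3 st.py .145
```

```text
t 8.75 pos [ 0.486  -0.1198  0.1475] jaw yaw -4.269307553743573 tool x [-0.0016  0.0032 -1.    ] q [-0.4457  0.003   2.0779  0.0025  1.0635 -0.3725] F [-0.3454  0.8206 -3.3224] op 0.12481457144904044
shift tool(50mm) [0.0445 2.9061 0.0656] after turn [0.0499 2.9065 0.0436] rotvec deg [ 0.4305 -0.1764  0.1032]
rack-frame tray est [np.float64(-0.14602191956602514), np.float64(0.0026520822603732473)]
```

>>> drive_tool --series '[[[0.03,0.3,0.05],[0.4,-0.2,0]],[[0,0.4,0.02],[0,0,0]],[[0,0.4,0],[0,0,0]],[[0,0.3,0],[0,0,0]],[[0,0,0],[0,0,0]]]'

```text
time: 9.25
eef_pos: [0.5555, -0.1276, 0.1434]
tcp_rot: [-0.518, -0.482, 0.521, -0.477]
contact_force: [-0.5, 0.0, -2.7]
opening: 0.127
```

```bash
python3 st.py .145
```

```text
t 9.25 pos [ 0.5555 -0.1276  0.1434] jaw yaw -4.595445807974511 tool x [-0.0075  0.0014 -1.    ] q [-0.403   0.1636  1.9135 -0.0019  1.0719 -0.3219] F [-0.4651  0.0017 -2.7448] op 0.12655330949250404
shift tool(50mm) [-0.0428  1.5083  0.0051] after turn [-0.0314  1.5086  0.0023] rotvec deg [ 0.1044 -0.0424  0.4353]
rack-frame tray est [np.float64(-0.07613549952842096), np.float64(0.00038259699478086686)]
```

>>> drive_tool --series '[[[-0.02,0.3,0],[0,0,0.4]],[[0,0.3,0],[0,0,0]],[[0,0.3,0],[0,0,0]],[[0,0,0],[0,0,0]],[[0,0,0],[0,0,0]]]'

```text
time: 9.75
eef_pos: [0.5962, -0.1296, 0.1415]
tcp_rot: [-0.517, -0.483, 0.521, -0.476]
contact_force: [0.3, 0.4, -2.8]
opening: 0.121
```

```bash
python3 st.py .140; python3 -c "
from h import *
snap('scene','s3.png');snap('top','t3.png')
for n in 'st':
  i=cv2.imread(f'pics/{n}3.png'); i=i[60:250,140:340] if n=='s' else i[130:330,290:520]
  cv2.imwrite(f'pics/{n}3z.png',cv2.resize(i,None,fx=3,fy=3,interpolation=cv2.INTER_CUBIC))
"
```

```text
t 9.75 pos [ 0.5962 -0.1296  0.1415] jaw yaw -4.521222972746213 tool x [-0.0104  0.0035 -0.9999] q [-0.38    0.2512  1.8137 -0.0007  1.0877 -0.3008] F [ 0.3097  0.3723 -2.7808] op 0.12073477305390282
shift tool(50mm) [0.0227 0.6943 0.0306] after turn [0.0301 0.6941 0.0284] rotvec deg [ 0.178  -0.1512  0.6073]
rack-frame tray est [np.float64(-0.03540775291945578), np.float64(0.0015643375397418084)]
```

View pics/s3z.png

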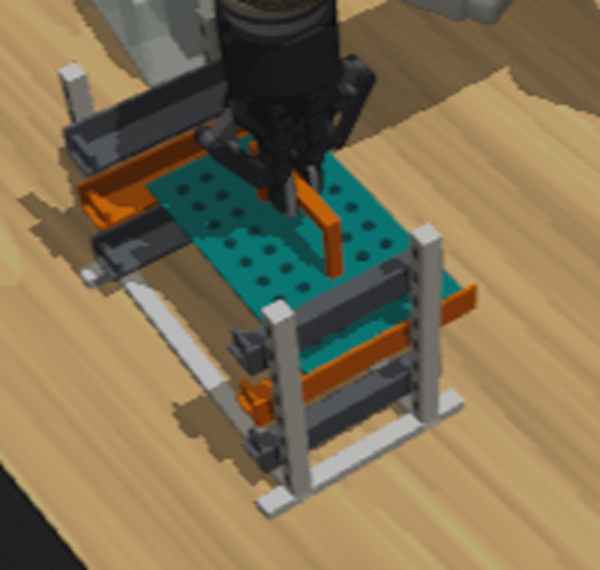

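View pics/t3z.png

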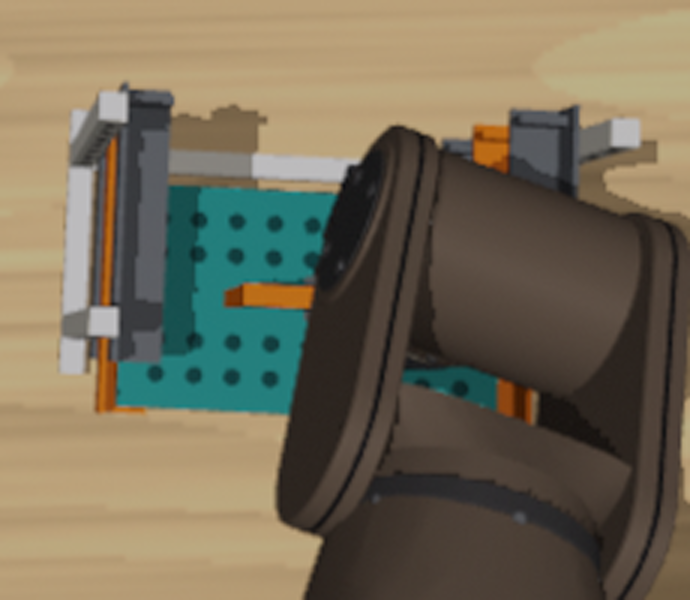

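The tray is over the orange rails between the grey pairs, with about 35 mm to go. Level it, advance 15 mm, then lower gently.

>>> drive_tool --series '[[[0,0.2,0.03],[0.1,-0.1,0.7]],[[0,0.15,0],[0,0,0]],[[0,0,0],[0,0,0]],[[0.04,0,0],[0,0,0]],[[0,0,0],[0,0,0]]]'

```text
time: 10.35
eef_pos: [0.6137, -0.1328, 0.1396]
tcp_rot: [0.521, 0.479, -0.519, 0.48]
contact_force: [0.4, 0.6, -3.9]
opening: 0.126
```

```bash
python3 st.py .138
```

```text
t 10.35 pos [ 0.6137 -0.1328  0.1396] jaw yaw -4.6671000163660565 tool x [ 0.0027  0.0005 -1.    ] q [-0.375   0.2833  1.7779  0.0017  1.0781 -0.2944] F [ 0.4025  0.5849 -3.8523] op 0.1256293746286196
shift tool(50mm) [ 0.0321  0.3396 -0.0054] after turn [ 0.0312  0.3397 -0.0057] rotvec deg [ 0.033  -0.0413 -0.1545]
rack-frame tray est [np.float64(-0.017691285324429682), np.float64(-0.0001892136364465421)]
```

>>> drive_tool --series '[[[0.03,0,0],[0,0,0]],[[0,0,0],[0,0,0]],[[0.03,0,0],[0,0,0]],[[0,0,0],[0,0,0]]]'

```text
time: 10.75
eef_pos: [0.6139, -0.1329, 0.1379]
tcp_rot: [0.521, 0.479, -0.519, 0.48]
contact_force: [0.6, 1.1, -3.2]
opening: 0.122
```

```bash
python3 st.py .137
```

```text
t 10.75 pos [ 0.6139 -0.1329  0.1379] jaw yaw -4.660401500720187 tool x [ 0.0029  0.0003 -1.    ] q [-0.375   0.2854  1.7785  0.0015  1.075  -0.2944] F [ 0.6435  1.1226 -3.1604] op 0.12187210828784412
shift tool(50mm) [ 0.0194  0.3369 -0.0064] after turn [ 0.0185  0.3369 -0.0067] rotvec deg [ 0.0396 -0.0291 -0.1657]
rack-frame tray est [np.float64(-0.01755304595740149), np.float64(-0.0002390554810180823)]
```

>>> drive_tool --series '[[[0.04,0,0],[0,0,0]],[[0,0,0],[0,0,0]]]'

```text
time: 10.95
eef_pos: [0.6144, -0.133, 0.1378]
tcp_rot: [0.521, 0.478, -0.519, 0.48]
contact_force: [-0.0, -0.1, -2.2]
opening: 0.124
```

>>> drive_tool --series '[[[0.04,0,0],[0,0,0]],[[0,0,0],[0,0,0]]]'

```text
time: 11.15
eef_pos: [0.6147, -0.1331, 0.1377]
tcp_rot: [0.521, 0.478, -0.519, 0.481]
contact_force: [-0.2, 0.4, -2.0]
opening: 0.122
```

>>> drive_tool --series '[[[0.06,0,0],[0,0,0]],[[0.06,0,0],[0,0,0]],[[0,0,0],[0,0,0]]]'

```text
time: 11.45
eef_pos: [0.6151, -0.1332, 0.138]
tcp_rot: [0.52, 0.479, -0.519, 0.48]
contact_force: [0.1, -0.7, -3.4]
opening: 0.121
```

```bash
python3 st.py .137
```

```text
t 11.45 pos [ 0.6151 -0.1332  0.138 ] jaw yaw -4.599173308732509 tool x [ 0.0032 -0.0007 -1.    ] q [-0.3745  0.2876  1.7756  0.0006  1.0752 -0.2945] F [ 0.0986 -0.7011 -3.3684] op 0.12139719878773376
shift tool(50mm) [ 0.0208  0.3125 -0.0106] after turn [ 0.0198  0.3125 -0.0112] rotvec deg [ 0.1008  0.0226 -0.1849]
rack-frame tray est [np.float64(-0.01633352080896292), np.float64(-0.0004690204803567278)]
```

>>> drive_tool --series '[[[0.12,0,0],[0,0,0]]]'

```text
time: 11.55
eef_pos: [0.6157, -0.1334, 0.1374]
tcp_rot: [0.52, 0.479, -0.519, 0.48]
contact_force: [-19.5, 5.4, 40.1]
opening: 0.127
```

>>> drive_tool --series '[[[0.12,0,0],[0,0,0]]]'

```text
time: 11.65
eef_pos: [0.6157, -0.1334, 0.1375]
tcp_rot: [-0.519, -0.48, 0.52, -0.48]
contact_force: [-16.5, 5.4, 28.3]
opening: 0.123
```

Rail contact is confirmed at TCP z 0.1375, so h is about 0.0897. I'll relieve the press and slide to the stops.

>>> drive_tool --series '[[[-0.01,0,0],[0,0,0]],[[0,0.1,0],[0,0,0]],[[0,0.1,0],[0,0,0]]]'

```text
time: 11.95
eef_pos: [0.6261, -0.1342, 0.1377]
tcp_rot: [0.52, 0.479, -0.519, 0.48]
contact_force: [-0.5, 0.1, -2.1]
opening: 0.123
```

```bash
python3 st.py .137
```

```text
t 11.95 pos [ 0.6261 -0.1342  0.1377] jaw yaw -4.543116017734195 tool x [ 0.0015 -0.0013 -1.    ] q [-0.3692  0.3111  1.7466 -0.0007  1.0821 -0.2895] F [-0.496   0.0936 -2.1382] op 0.123311055845528
shift tool(50mm) [ 0.0136  0.0909 -0.0137] after turn [ 0.0134  0.0909 -0.0139] rotvec deg [ 0.1568  0.0652 -0.0901]
rack-frame tray est [np.float64(-0.005251177436129151), np.float64(-0.0006382625449750529)]
```

>>> drive_tool --series '[[[0,0.06,0],[0,0,0]],[[0,0.06,0],[0,0,0]]]'

```text
time: 12.15
eef_pos: [0.6315, -0.1348, 0.1376]
tcp_rot: [-0.518, -0.481, 0.521, -0.479]
contact_force: [-8.1, 2.1, 7.8]
opening: 0.123
```

>>> drive_tool --series '[[[0,0.06,0],[0,0,0]],[[0,0.06,0],[0,0,0]]]'

```text
time: 12.35
eef_pos: [0.6323, -0.1349, 0.1386]
tcp_rot: [-0.513, -0.487, 0.525, -0.473]
contact_force: [-14.4, 0.7, 11.5]
opening: 0.125
```

```bash
python3 st.py .1377
```

```text
t 12.35 pos [ 0.6323 -0.1349  0.1386] jaw yaw -4.451303871928523 tool x [-0.0259  0.0028 -0.9997] q [-0.3644  0.336   1.713  -0.0074  1.1179 -0.2834] F [-14.4059   0.7332  11.463 ] op 0.1252196232956614
shift tool(50mm) [ 0.0184 -0.0332 -0.0166] after turn [ 0.0175 -0.0337 -0.0165] rotvec deg [ 0.2481 -0.0423  1.494 ]
rack-frame tray est [np.float64(0.0009785433884055197), np.float64(-0.0007856262761737566)]
```

>>> drive_tool --series '[[[0,0,0],[0,0,1.5]],[[0,0.01,0],[0,0,0]]]'

```text
time: 12.55
eef_pos: [0.6315, -0.1347, 0.1377]
tcp_rot: [-0.518, -0.482, 0.52, -0.478]
contact_force: [-6.2, -0.1, 3.7]
opening: 0.126
```

```bash
python3 st.py .1377
```

```text
t 12.55 pos [ 0.6315 -0.1347  0.1377] jaw yaw -4.459042438739129 tool x [-0.0055  0.0022 -1.    ] q [-0.3671  0.3257  1.728   0.0001  1.0938 -0.2893] F [-6.1624 -0.1355  3.6632] op 0.12602497735461618
shift tool(50mm) [-0.0007 -0.0182 -0.0149] after turn [-0.0008 -0.0182 -0.0148] rotvec deg [ 0.2407 -0.0984  0.3212]
rack-frame tray est [np.float64(0.00020286692061824972), np.float64(-0.0006977070036263818)]
```

>>> drive_tool --series '[[[0,0,0],[0,0,0]],[[0,0,0],[0,0,0]],[[0,0,0],[0,0,0]],[[0,0,0],[0,0,0]],[[0,0,0],[0,0,0]]]' --grip 0.3

```text
time: 13.05
eef_pos: [0.6344, -0.1353, 0.1368]
tcp_rot: [0.519, 0.48, -0.519, 0.48]
contact_force: [0.4, -0.6, -0.3]
opening: 0.653
```

```bash
python3 st.py .1377; python3 -c "
from h import *
snap('scene','s4.png');snap('wrist','w4.png')
i=cv2.imread('pics/s4.png')[60:250,140:340]
cv2.imwrite('pics/s4z.png',cv2.resize(i,None,fx=3,fy=3,interpolation=cv2.INTER_CUBIC))
"
```

```text
t 13.05 pos [ 0.6344 -0.1353  0.1368] jaw yaw -4.470187684922601 tool x [ 0.0001  0.0009 -1.    ] q [-0.3666  0.3298  1.7243  0.001   1.0877 -0.2891] F [ 0.3766 -0.6051 -0.2915] op 0.6532243756257674
shift tool(50mm) [-0.0172 -0.0765 -0.0223] after turn [-0.0172 -0.0766 -0.0219] rotvec deg [ 0.2298 -0.0515 -0.0002]
rack-frame tray est [np.float64(0.003120063023948251), np.float64(-0.0010636331666407808)]
```

View pics/s4z.png

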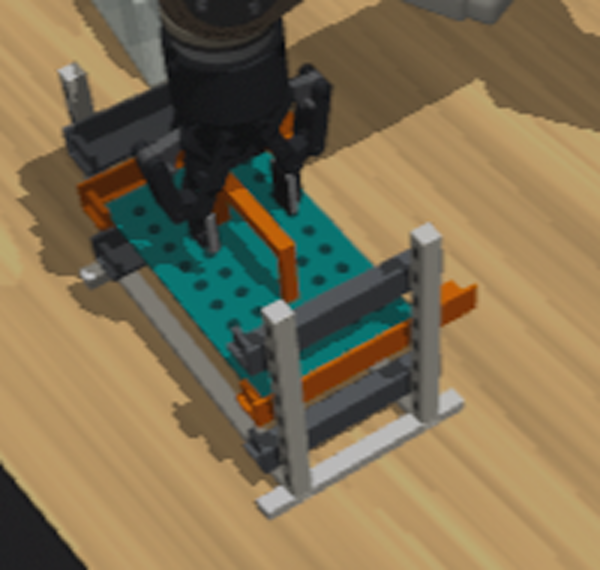

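View pics/w4.png

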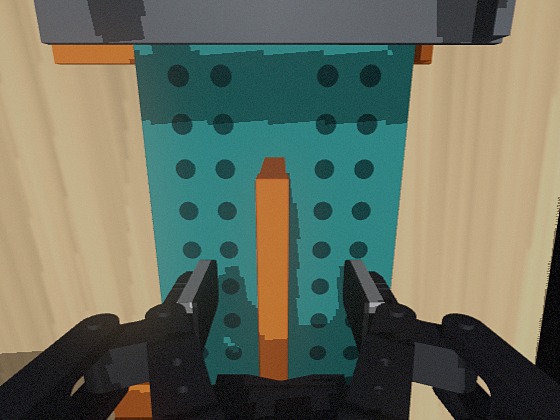

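The scene view shows the tray seated between the orange rails with its back edge at the stops, and the wrist view shows both pads clear of the handle (bar at column 272). I'll retreat straight up and check.

>>> drive_tool --series '[[[-0.3,0,0],[0,0,0]],[[-0.5,0,0],[0,0,0]],[[-0.8,0,0],[0,0,0]],[[-0.8,0,0],[0,0,0]],[[-0.8,0,0],[0,0,0]]]'

```text
time: 13.65
eef_pos: [0.6311, -0.1343, 0.2969]
tcp_rot: [-0.517, -0.485, 0.521, -0.475]
contact_force: [0.9, 0.0, 0.4]
opening: 0.652
```

>>> drive_tool --series '[[[-0.8,-0.5,0],[0,0,0]],[[-0.5,-0.8,0],[0,0,0]],[[0,-0.9,0],[0,0,0]],[[0,-0.6,-0.7],[0,0,0]],[[0,0,-0.9],[0,0,0]]]'

```text
time: 14.15
eef_pos: [0.4965, -0.0471, 0.3831]
tcp_rot: [0.523, 0.474, -0.519, 0.482]
contact_force: [1.2, -0.5, -0.1]
opening: 0.652
```

>>> drive_tool --series '[[[0,0,-0.9],[0,0,0]],[[0,0,-0.9],[0,0,0]],[[0,0,-0.9],[0,0,0]],[[0,0,-0.9],[0,0,0]],[[0,0,0],[0,0,0]]]'

```text
time: 14.65
eef_pos: [0.5091, 0.1422, 0.3923]
tcp_rot: [0.527, 0.471, -0.515, 0.486]
contact_force: [-0.2, -0.8, 0.1]
opening: 0.65
```

```bash
python3 -c "
from h import *
print(ctrl.get_state()['eef_pos'],ctrl.get_state()['time'])
snap('scene','s5.png');snap('top','t5.png')
i=cv2.imread('pics/s5.png')[60:250,140:340]
cv2.imwrite('pics/s5z.png',cv2.resize(i,None,fx=3,fy=3,interpolation=cv2.INTER_CUBIC))
i=cv2.imread('pics/t5.png')[130:300,290:520]
cv2.imwrite('pics/t5z.png',cv2.resize(i,None,fx=3.4,fy=3.4,interpolation=cv2.INTER_CUBIC))
"
```

```text
[0.5091 0.1422 0.3923] 14.65
```

View pics/s5z.png

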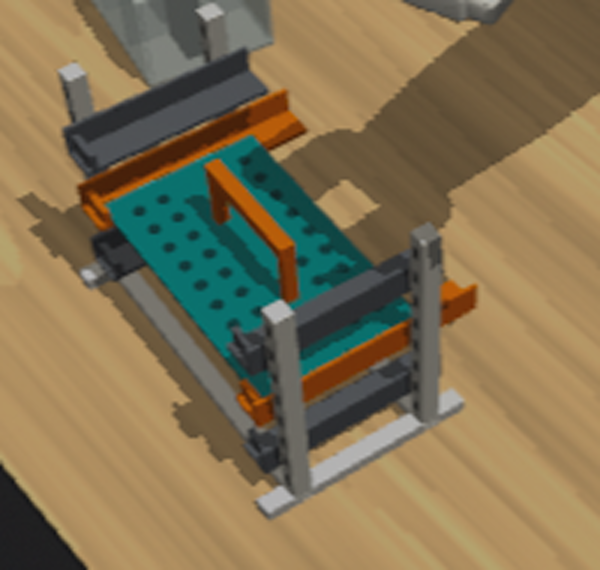

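View pics/t5z.png

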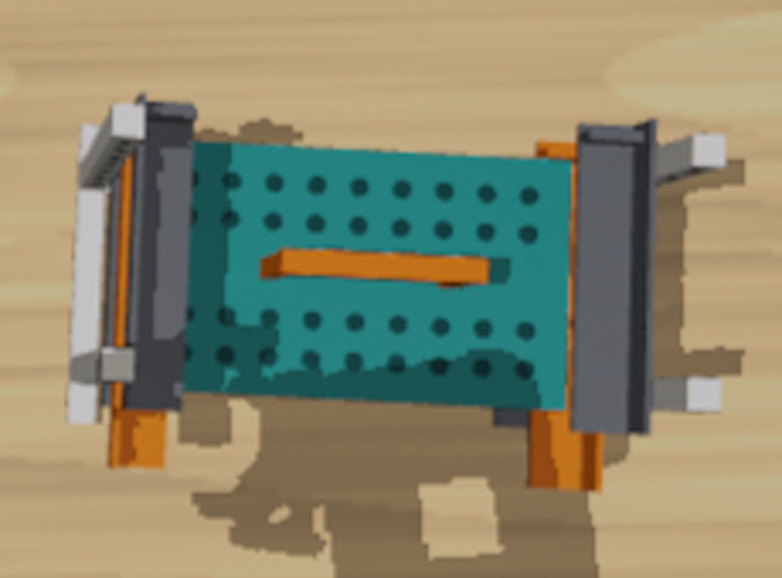

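View pics/t5.png

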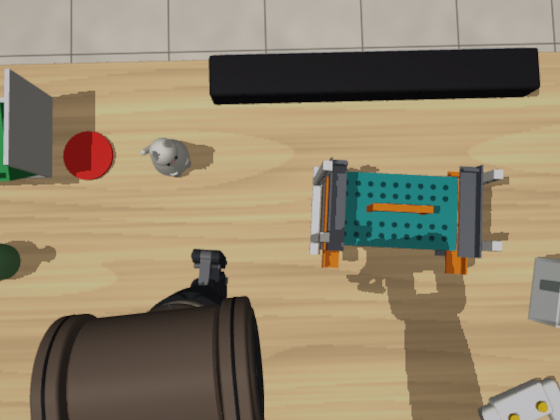

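```bash
python3 -c "
from fit import *
a=un([(572,161),(568,411),(283,250),(278,274),(490,260),(488,284)],3.4,(290,130)); b=un([(107,203),(252,137)],3,(140,60))
ma=np.array([(.065,-.11,.005),(-.065,-.11,.005),(.006,.05,.06),(-.006,.05,.06),(.006,-.05,.06),(-.006,-.05,.06)]); mb=np.array([(.065,-.11,.005),(-.065,-.11,.005)])
r=least_squares(lambda p:np.r_[(proj(T,W(p,ma,p[3]))-a).ravel(),(proj(S,W(p,mb,p[3]))-b).ravel()],[.63,-.13,-.08,.09])
print(r.x,np.degrees(r.x[2]),r.fun)
print(rz(.0791)@(r.x[:2]-np.array([.6307,-.1349])))
"|tail -5
```

```text
[-1.5802  1.8193]
 [-0.1789 -0.8039]]
[ 0.6298 -0.1345 -0.076   0.0903] -4.3553309009395855 [-0.0033  0.0977 -0.6068  0.5169 -0.4648 -0.1238  0.7372  0.1326 -0.3356
  0.0376  0.0507  0.2921 -1.712   0.8942  0.2954 -1.0437]
[-0.0009  0.0003]
```

```bash
python3 -c "
from h import *
print(ctrl.sign_off(), ctrl.get_state()['time'])"
```

```text
the job is handed in; nothing more can be done
the job is handed in; nothing more can be done
```

The tray is on the orange rails, pushed back to the stops and released, and I've handed the job in at about 14.8 s of the 42 s allowed. I picked it up by the handle, carried it in level just above the rails, lowered it onto them and slid it back. I let go while it was pressing the stops with about 6 N, then lifted the gripper clear.

**Final position:** the last camera check puts the tray 0.9 mm short of home along the rails and 0.3 mm off centre. Its angle is within about 0.2° of the rack's. Its underside measured 0.090 m high, against 0.089–0.090 m for the rails, so it looks flat on the orange pair. These differences are within the 2 mm camera calibration.

**Cat:** it is in the same place in the top image as at the start.

**Force:** while feeling for the rails, the wrist force peaked at about 45 N (limit 120 N). That push went through the gripped tray, not the arm or gripper body. For a moment the vertical part read 40.1 N, just over the 40 N set for arm or gripper-body contact.

**Disagreement:** two hand-picked points, one on the rails and one on the tray's back corner, missed their fits by about 2 pixels. The other points agreed to about 1 pixel.

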